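# Unbox the upper mold half and hold the mold shut on its dowels

## Robot

A 7-joint arm with a two-finger parallel gripper is mounted at the origin on the work surface. World frame = base frame: x ahead of the robot, y to its left, z up, the work surface at z = 0. Lengths are in m, angles in rad, forces in N, time in s.
With the tool pointing down it reaches from about 0.4 to 0.85 m from the base axis. Payload 4.4 kg.
Tool frame: the origin (TCP) lies midway between the tips of the shut fingers; the grasp point (between the pads) lies 19 mm behind it; z points along the fingers, y is the direction in which the jaws open and shut (so a half turn about z gives the same grasp; the last joint's range is limited). The gripper opens to 94 mm and grips with 3 to 60 N. Pads are 16 mm wide; open, the fingers measure 119 mm over their backs; the gripper's body (75 mm by 177 mm) begins 78 mm behind the grasp point.
Start: joints at [-1.275, 0.628, 0.038, 1.517, -0.027, 0.996, -0.02], TCP at [0.23, 0.608, 0.173] pointing down, gripper open.
Joint ranges: [-3.06, 3.06], [-0.37, 2.12], [-1.25, 1.32], [0.18, 2.47], [-1.1, 4.24], [0.23, 1.98], [-2.94, 2.94]. Speed limits (rad/s): [2.57, 2.57, 3.14, 3.14, 3.14, 3.14, 3.14].

## Interface

Orientations are given as a unit quaternion [w, x, y, z].
In Python, from rig import env gives the robot as it stands. The module is installed in compiled form; this text tells all that it offers.
- The arm moves only by the tool apply_moves, never from a script. Its argument "plan" is a list of rows, each an object with "delta_pos": the shift along the tool's x, y, z in cm, a list of three; "yaw": the turn about the tool's z in rad; "jaw": the opening, from 0 (shut) to 1 (fully open). A call has 1 to 12 rows; each row is the pose to reach, as a shift and turn from the pose commanded when the call began, along the tool's axes at that moment; what a row does not reach only later rows make up. A row lasts 1/12 s, in which the tool goes at most 41.7 mm and 7.16 degrees, less where a joint would pass 70% of its speed; a pose out of reach is approached as far as the arm can. A call with a gripper value outside its range is refused whole. The fingers move at their own pace and stop on an object; "squeeze" is the grip in N (left out, the last holds). Time passes only in rows, so rows that repeat a pose let the fingers close. It gives the time, the measured TCP pose, the force and the opening at its end, in the units of the state.
- env.read_state(): the state, without advancing time (a new reading comes with each control period).
- env.grab_frame(name): name is "side" or "top"; returns the picture (420x560x3 uint8, red, green, blue); there is no depth.
- env.calibration(name): a dict with "fovy" (degrees; the focal length in pixels is half the picture's height over the tangent of half this angle, whatever the lens; pixels are square), "cx", "cy" (the principal point, pixels), "k1" (the pictures are not rectified: a ray, as slopes to the right and down, at radius r is drawn at 1 + k1 r^2 times it, then the intrinsics apply), "R" (3x3) and "t" (3): a world point X has camera coordinates R X + t. Camera axes: x right, y down, z forward; pixel columns grow to the right and rows downward; lengths in m; the calibration is good to about 2 mm. A picture is of the moment at which its call begins. calibration takes no time and is no camera call.
- env.job_done(): hands the job in, once; it reports no verdict.
The state is a dict: "time": time; "joint_positions": joint angles; "qvel": joint speeds; "effort": joint torques, N m; "eef_pos": TCP position; "orientation": TCP orientation; "contact_force": force on the tool from outside, world axes, zero at the start; "moment": the same for the moment, N m; "width": finger opening in m.
Only numpy, scipy, OpenCV 4.12 (cv2) and the standard library are available. Lean on these libraries where they do the work, as an engineer would, in place of code of your own. Each camera call takes 0.05 s, during which the arm holds its last target. There are 200 camera calls.

## Task

Fold both flaps of the small carton back, well past upright, and lift the upper mold half out of it by its grip block. Set it on the lower half with the large hole over the thick dowel and the small hole over the thin one, press it down against the spring plunger until the two faces meet, and finish while still holding it pressed shut: do not let go. Leave the flaps open and the other things on the bench where they are.

Things in the scene. Friction and masses are not known exactly. Their poses are not given: they have to be found in the camera images.
- upper: the loose upper mold half, which starts on the floor of the carton (floor 4 thick), right way up. Plate 92 (x) x 60 (y) x 14 thick, with a solid grip block on its top, centred, 36 (x) x 24 (y) x 36 high (50 high in all). Two holes go right through the plate on its x axis: a 14 hole at x = +34 and a 10 hole at x = -34. Origin: centre of the underside, z up. About 0.35 kg (0.25 to 0.5). Its x axis lies roughly along the carton's x axis
- grip (a point): point on the upper half's grip block, on its vertical axis, 38 above the underside (12 below the block's top); fingers fit from above on the two faces 24 apart (+y and -y of the upper half)
- hole_big (a point): centre of the upper half's 14 hole, at the underside
- hole_small (a point): centre of the upper half's 10 hole, at the underside
- lower: the lower mold half, screwed to a dark steel base plate 130 (x) x 90 (y) x 12; it is fixed to the bench. Block 92 (x) x 60 (y), parting face 40 above the bench. Two upright steel dowels stand 24 above the parting face (straight for 14, then a bullet nose): a 12 dowel at x = +34 and an 8 dowel at x = -34. Origin: centre of the base plate's underside, on the bench, z up. Closed right, the upper half's origin lies 40 above this origin and the x axes point the same way
- dowel_big (a point): centre of the 12 dowel at the height of the parting face
- dowel_small (a point): centre of the 8 dowel at the height of the parting face
- plunger (a joint): spring plunger, a brass disc of diameter 20 in the middle of the lower half's parting face, standing 6 above the face. 0 = up, grows downward in m; 0.006 = flush with the face (the halves then meet). Spring force 8 N at 0, rising 0.8 N per mm, 12.8 N when flush: the upper half's weight alone does not push it down, and it pushes the halves 6 mm apart again when not pressed
- carton: open-topped cardboard carton fixed to the bench, outside 150 (x) x 120 (y) x 70 high, walls and floor 4. It stands on one side of the bench, the lower half on the other. Origin: centre of its underside, z up. Two flaps are hinged on the top edges of its +y and -y walls
- flap_left (a joint): flap hinged on the +y wall's top edge: 146 wide, 57 from hinge to free edge, 3 thick. 0 = closed level over the carton, pi/2 = upright, up to 2.4 = folded back outside. Starts half raised (0.85 to 1.25), stays where it is left (stiff hinge, moves with about 1 N at the free edge)
- flap_right (a joint): the same flap on the -y wall's top edge; 0 = closed, pi/2 = upright, 2.4 = folded back
- flap_left_edge (a point): middle of the left flap's free edge
- flap_right_edge (a point): middle of the right flap's free edge
- flap_left_hinge (a point): middle of the left flap's hinge line, 70 above the bench
- flap_right_hinge (a point): middle of the right flap's hinge line, 70 above the bench
- bench_block: plain square steel bench block, 60 x 60 x 25, between the carton and the lower half; origin centre of underside. Leave alone
- blank: plain aluminium plate without holes or grip, 55 x 80 x 12, on the middle of the bench; origin centre of underside. Leave alone
- graver: hand graver, mushroom-shaped wooden handle and thin steel shaft, about 110 long, 28 high, lying on the far right; origin at the front end of the handle, on the bench. Leave alone
- jar: small glass jar with steel cap, diameter 52, height 65, at the back; origin centre of underside. Leave alone
- holder: dark steel cup, diameter 70, height 85, at the back; origin centre of underside. Leave alone
- loupe: black eye loupe, diameter 36, height 28, at the back, in the middle; origin centre of underside. Leave alone

How it is judged:
On the way, in this order (a step that is already met when the one before it is completed fails the run):
1. both flaps are folded back past upright, with the upper half still in the carton (value of joint each of flap_left, flap_right above 1.75 rad and z of upper in the frame of carton below 0.03 m), for 0.2 s.
2. the upper half is lifted clear of the carton, held by the fingers (height (world z) of upper above 0.085 m and contact force between the fingers and upper above 2 N), for 0.2 s.
3. the halves are on their dowels and pressed shut (distance between hole_big and dowel_big below 0.003 m and distance between hole_small and dowel_small below 0.003 m and z of grip in the frame of lower below 0.0795 m and angle between upper's own z axis and vertical below 0.04 rad and value of joint plunger above 0.0045 m and contact force between the fingers and upper above 2 N), for 0.5 s.
At the end, for the whole second after the job is handed in: Each hole of the upper half is on its own dowel (3 mm), level (0.04 rad), faces met within 1.5 mm, plunger down at least 4.5 mm, upper half still, fingers touching it (over 2 N); both flaps still past upright (over 1.65 rad; 1.75 on the way); bystanders within 30 mm of their places (all of step 3 and value of joint each of flap_left, flap_right above 1.65 rad and linear speed of upper below 0.02 m/s); the arm keeps its last pose, push and grip.
It fails at once if another thing on the bench moved more than 30 mm from its place (distance of any of bench_block, blank, graver, jar, holder, loupe from where it was at the start of the episode above 0.03 m).
It also fails if it takes over 54 s, if anything falls off the work surface, if the arm or the gripper's body presses on something with over 40 N, if the wrist force passes 120 N, or if a joint passes its speed limit or range.

## Working session

There is one attempt and no reset: what is moved stays moved. The work goes in short steps, Python scripts to look and compute and a tool call to move; the robot and the scene stay as the last step left them, time stands still between calls to the robot, and variables do not carry over. Pictures are saved under pics/ and viewed, about 8 in all and at most 12, crops included, and the job is handed in when it is done.

Besides the shell and the picture viewer there is one more tool, called after "Request:" by a JSON object that holds its "api" and its "payload", one argument or row to a line. apply_moves: Moves the arm, as the interface text tells. Its arguments: {"type":"object","properties":{"plan":{"type":"array","items":{"type":"object","properties":{"delta_pos":{"type":"array","items":{"type":"number"}},"yaw":{"type":"number"},"jaw":{"type":"number"}}}},"squeeze":{"type":"number"}},"required":["plan"]}

```bash
mkdir -p pics
cat > h.py <<'E'
import numpy as np, cv2
from rig import env
def cal(n):
    c=env.calibration(n); f=210/np.tan(np.radians(c["fovy"])/2); return c,f
def proj(n,X):
    c,f=cal(n); X=np.atleast_2d(X); p=X@np.array(c["R"]).T+np.array(c["t"])
    s=p[:,:2]/p[:,2:]; s=s*(1+c["k1"]*(s**2).sum(1,keepdims=True))
    return s*f+[c["cx"],c["cy"]]
def ray(n,uv):
    c,f=cal(n); d=(np.array(uv,float)-[c["cx"],c["cy"]])/f; s=d.copy()
    for _ in range(20): s=d/(1+c["k1"]*(s@s))
    R=np.array(c["R"]); return -R.T@np.array(c["t"]), R.T@np.array([s[0],s[1],1])
def atz(n,uv,z):
    o,d=ray(n,uv); return o+d*(z-o[2])/d[2]
def snap(n,name,crop=None,k=1):
    im=env.grab_frame(n)[:,:,::-1]; cv2.imwrite(f"pics/{name}_raw.png",im)
    if crop: x0,y0,x1,y1=crop; im=im[y0:y1,x0:x1]
    cv2.imwrite(f"pics/{name}.png",cv2.resize(im,None,fx=k,fy=k,interpolation=cv2.INTER_CUBIC))
E
python3 - <<'E'
from h import *
s=env.read_state(); print({k:np.round(v,3) for k,v in s.items()})
for n in("top","side"):
    print(n,env.calibration(n)); snap(n,n+"0",None,1.4)
E
```

```text
{'time': np.float64(0.0), 'joint_positions': array([-1.275,  0.629,  0.038,  1.518, -0.027,  0.996, -0.02 ]), 'qvel': array([ 0.001, -0.   , -0.   , -0.   , -0.001,  0.001,  0.002]), 'effort': array([ 0.0000e+00, -5.4974e+01,  1.1440e+00, -1.8663e+01, -5.2000e-02,
        2.4000e-02,  0.0000e+00]), 'eef_pos': array([0.23 , 0.607, 0.172]), 'orientation': array([-0.   ,  0.18 ,  0.984, -0.001]), 'contact_force': array([-0.262, -0.179,  0.029]), 'moment': array([ 0.024,  0.021, -0.013]), 'width': np.float64(0.094)}
top {'fovy': 43.129071405446744, 'cx': 282.0319618547027, 'cy': 205.88540037258846, 'k1': -0.03346072429395921, 'R': array([[ 0.02195211, -0.99973862,  0.00638667],
       [-0.98772062, -0.0226757 , -0.15457618],
       [ 0.1546806 , -0.00291497, -0.98796023]]), 't': array([-0.08973905,  0.59660752,  1.4584628 ])}
side {'fovy': 56.9587168511574, 'cx': 282.60664645220515, 'cy': 211.58914897576176, 'k1': -0.07775817824133532, 'R': array([[ 0.78418776, -0.62009942,  0.02294034],
       [-0.31753232, -0.43277004, -0.84373178],
       [ 0.53312548,  0.65435984, -0.53627458]]), 't': array([-0.53892365,  0.20906047,  0.62512329])}
```

View pics/top0.png

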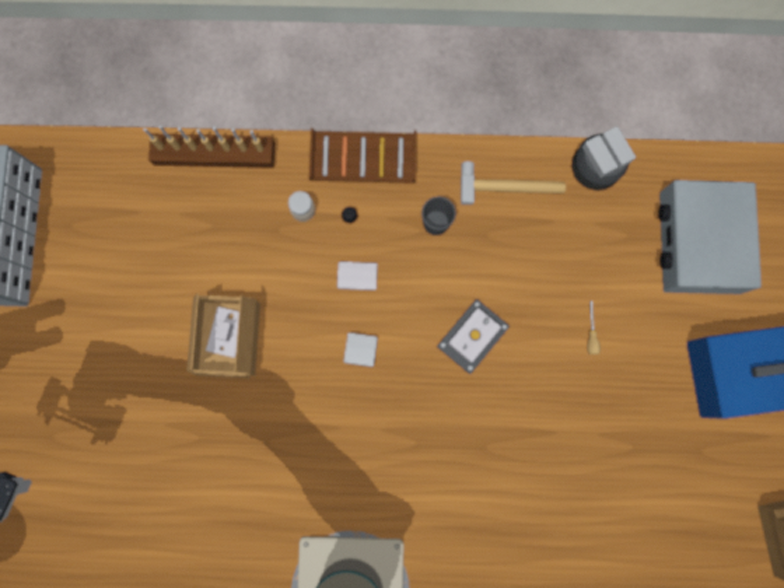

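View pics/side0.png

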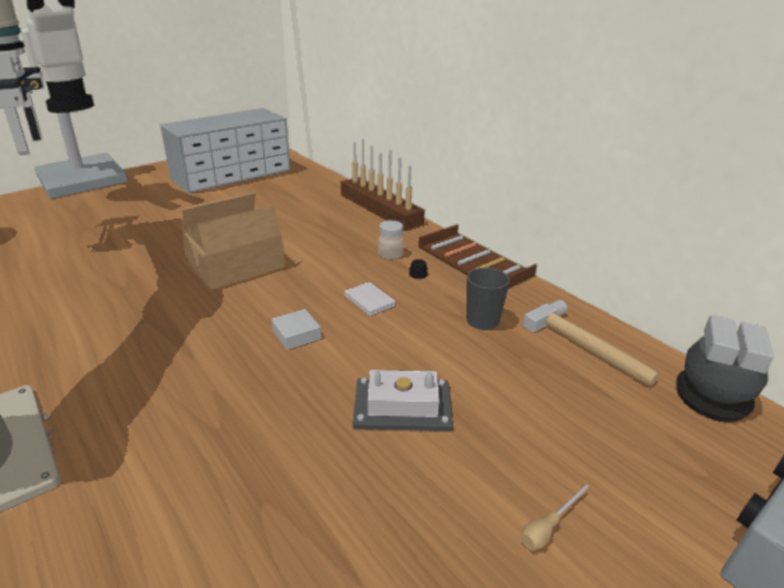

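The top view shows the carton at about (160,240) raw pixels with its flaps left and right, and the lower half at (338,240), rotated by about 45°. The side view shows the same layout. I'll take close crops next.

Run:
```python
import cv2,numpy as np
t=cv2.imread("pics/top0_raw.png"); s=cv2.imread("pics/side0_raw.png")
r=lambda im,x,y,w,h,W:cv2.resize(im[y:y+h,x:x+w],(W,W*h//w),interpolation=cv2.INTER_CUBIC)
a=r(t,125,203,75,75,400); b=r(t,305,203,75,75,400)
c=r(s,120,130,100,75,400); d=r(s,245,250,100,75,400)
cv2.imwrite("pics/m1.png",np.vstack([np.hstack([a,b])[:300+100],np.hstack([c,d])])[:, :][:700])
im=np.hstack([a,b]); im2=np.hstack([c,d])
cv2.imwrite("pics/m1.png",cv2.resize(np.vstack([im,im2]),(685,600)))
```

```text
(no output)
```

View pics/m1.png

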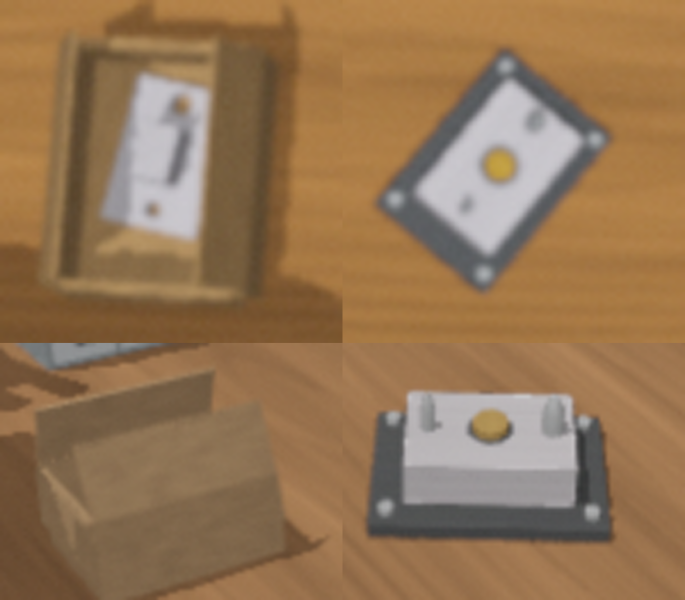

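The carton is top-left, and the upper half's big hole is towards image-up. The lower half is top-right, with its big dowel at the upper right. Next I'll fit both poses from the corners.

```bash
cat > fit.py <<'E'
from h import *
from scipy.optimize import least_squares
k=4.5685
A=lambda p:(125+p[0]/k,203+p[1]/k)      # montage -> raw
B=lambda p:(305+(p[0]-342.5)/k,203+p[1]/k)
q=100/342.5
C=lambda p:(120+p[0]*q,130+(p[1]-343)*q)
D=lambda p:(245+(p[0]-342.5)*q,250+(p[1]-343)*q)
def fit(obs,x0):
    def res(x):
        c,s=np.cos(x[2]),np.sin(x[2]); r=[]
        for cam,uv,m in obs:
            r.append((proj(cam,[x[0]+c*m[0]-s*m[1],x[1]+s*m[0]+c*m[1],m[2]])[0]-uv))
        return np.concatenate(r)
    o=least_squares(res,x0,loss="soft_l1",x_scale=[.01,.01,.1]); return o.x,res(o.x).reshape(-1,2)
def rep(n,obs,x0):
    x,r=fit(obs,x0); print(n,x[:2].round(4),"yaw",np.degrees(x[2]).round(1)); print(r.round(1).tolist()); return x
if __name__=="__main__":
    t,s="top","side"; a=.065;b=.045
    lt=[(t,B((505,50)),(a,b,.012)),(t,B((610,135)),(a,-b,.012)),(t,B((485,292)),(-a,-b,.012)),(t,B((377,203)),(-a,b,.012)),
     (t,B((510,78)),(.046,.03,.04)),(t,B((588,137)),(.046,-.03,.04)),(t,B((490,256)),(-.046,-.03,.04)),(t,B((415,192)),(-.046,.03,.04)),(t,B((499,165)),(0,0,.046))]
    ls=[(s,D((408,392)),(-.046,.03,.04)),(s,D((572,395)),(.046,.03,.04)),(s,D((577,470)),(.046,-.03,.04)),(s,D((404,467)),(-.046,-.03,.04)),
     (s,D((428,394)),(-.034,0,.064)),(s,D((553,397)),(.034,0,.064)),(s,D((491,424)),(0,0,.046)),(s,D((367,528)),(-a,-b,.012)),(s,D((611,531)),(a,-b,.012))]
    rep("lower t",lt,[.5,-.2,-.7]); rep("lower s",ls,[.5,-.2,-.7]); rep("lower",lt+ls,[.5,-.2,-.7])
    ut=[(t,A((140,72)),(.046,.03,.018)),(t,A((210,88)),(.046,-.03,.018)),(t,A((193,240)),(-.046,-.03,.018)),(t,A((102,220)),(-.046,.03,.018)),
     (t,A((182,103)),(.034,0,.018)),(t,A((152,208)),(-.034,0,.018))]
    rep("upper",ut,[.5,.2,-.2])
    ct=[(t,A((63,37)),(.075,.06,.07)),(t,A((47,289)),(-.075,.06,.07)),(t,A((218,38)),(.073,-.06,.07)),(t,A((200,292)),(-.073,-.06,.07))]
    rep("carton",ct[:2],[.5,.2,-.05]);
    for p in [(63,37),(47,289),(77,40),(60,285),(218,38),(200,292),(268,50),(248,297)]: print(p,atz(t,A(p),.07).round(3),atz(t,A(p),.12).round(3))
    cs=[(s,C((37,411)),),(s,C((213,371)),),(s,C((75,450)),),(s,C((258,403)),),(s,C((94,523)),),(s,C((275,480)),)]
    for z in (.07,.12): print([atz(s,c[1],z).round(3).tolist() for c in cs])
E
python3 fit.py
```

```text
lower t [ 0.5081 -0.2404] yaw -38.5
[[-0.2, -1.0], [1.1, 0.2], [0.2, 0.7], [-0.6, 0.0], [-0.3, -0.0], [-0.8, 0.5], [0.2, -0.4], [0.1, -0.1], [0.5, -0.1]]
lower s [ 0.508  -0.2416] yaw -38.4
[[-0.2, 0.2], [-0.1, 0.2], [0.4, 0.1], [-0.4, 0.1], [-0.2, 0.4], [0.7, 0.2], [-0.2, -0.6], [-0.4, -0.7], [0.5, -0.3]]
lower [ 0.5081 -0.2412] yaw -38.5
[[0.0, -1.0], [1.3, 0.2], [0.4, 0.8], [-0.4, 0.1], [-0.0, -0.0], [-0.6, 0.5], [0.5, -0.4], [0.3, -0.1], [0.7, -0.1], [-0.2, 0.1], [-0.2, 0.1], [0.3, -0.0], [-0.5, -0.1], [-0.2, 0.2], [0.6, 0.0], [-0.3, -0.7], [-0.5, -0.9], [0.4, -0.5]]
upper [0.505  0.2674] yaw -10.5
[[-0.8, 0.5], [4.2, 1.2], [0.3, -0.7], [-0.2, -0.6], [-0.8, -0.1], [0.1, 0.0]]
carton [0.4944 0.2624] yaw -0.1
[[-0.0, 0.5], [0.0, -0.5]]
(63, 37) [0.571 0.322 0.07 ] [0.564 0.309 0.12 ]
(47, 289) [0.418 0.322 0.07 ] [0.416 0.309 0.12 ]
(77, 40) [0.569 0.314 0.07 ] [0.562 0.301 0.12 ]
(60, 285) [0.421 0.315 0.07 ] [0.419 0.302 0.12 ]
(218, 38) [0.573 0.228 0.07 ] [0.565 0.217 0.12 ]
(200, 292) [0.418 0.23  0.07 ] [0.417 0.22  0.12 ]
(268, 50) [0.566 0.197 0.07 ] [0.559 0.188 0.12 ]
(248, 297) [0.416 0.201 0.07 ] [0.414 0.192 0.12 ]
[[0.458, 0.425, 0.07], [0.619, 0.419, 0.07], [0.456, 0.331, 0.07], [0.618, 0.329, 0.07], [0.421, 0.203, 0.07], [0.559, 0.188, 0.07]]
[[0.425, 0.307, 0.12], [0.568, 0.301, 0.12], [0.423, 0.222, 0.12], [0.567, 0.221, 0.12], [0.392, 0.109, 0.12], [0.515, 0.095, 0.12]]
```

```bash
cat > d.py <<'E'
import sys
from h import *
from scipy.spatial.transform import Rotation as Ro
def go(x,y,z,jawdeg=None):
    s=env.read_state(); q=s["orientation"]; R=Ro.from_quat([q[1],q[2],q[3],q[0]]).as_matrix()
    d=R.T@(np.array([x,y,z])-s["eef_pos"])*100
    yaw=0; a=np.degrees(np.arctan2(R[1,1],R[0,1]))
    if jawdeg is not None: yaw=-np.radians((jawdeg-a+90)%180-90)
    print("t",round(float(s["time"]),2),"pos",np.round(s["eef_pos"],4),"jaw ang",a.round(1),"F",np.round(s["contact_force"],1),"w",round(float(s["width"]),4),"tilt",np.degrees(np.arccos(-R[2,2])).round(2))
    print("delta cm",d.round(2),"yaw",round(yaw,3))
if __name__=="__main__": go(*map(float,sys.argv[1:]))
E
python3 d.py .495 .262 .172 90
```

```text
t 0.1 pos [0.2298 0.6073 0.172 ] jaw ang 69.3 F [-0.8  0.5  0.1] w 0.094 tilt 0.09
delta cm [-37.02 -22.91   0.04] yaw -0.362
```

Request:
{"api": "apply_moves", "payload": {
  "plan": [
    {"delta_pos": [-37, -22.9, 0], "yaw": -0.362, "jaw": 0},
    {"delta_pos": [-37, -22.9, 0], "yaw": -0.362, "jaw": 0},
    {"delta_pos": [-37, -22.9, 0], "yaw": -0.362, "jaw": 0},
    {"delta_pos": [-37, -22.9, 0], "yaw": -0.362, "jaw": 0},
    {"delta_pos": [-37, -22.9, 0], "yaw": -0.362, "jaw": 0},
    {"delta_pos": [-37, -22.9, 0], "yaw": -0.362, "jaw": 0},
    {"delta_pos": [-37, -22.9, 0], "yaw": -0.362, "jaw": 0},
    {"delta_pos": [-37, -22.9, 0], "yaw": -0.362, "jaw": 0},
    {"delta_pos": [-37, -22.9, 0], "yaw": -0.362, "jaw": 0},
    {"delta_pos": [-37, -22.9, 0], "yaw": -0.362, "jaw": 0},
    {"delta_pos": [-37, -22.9, 0], "yaw": -0.362, "jaw": 0},
    {"delta_pos": [-37, -22.9, 0], "yaw": -0.362, "jaw": 0}
  ]
}}

```text
time: 1.1
eef_pos: [0.4986, 0.2564, 0.1724]
orientation: [0.001, 0.005, 1.0, -0.002]
contact_force: [0.0, -0.2, -0.5]
width: 0.0174
```

```bash
python3 d.py .495 .262 .095 90
```

```text
t 1.1 pos [0.4986 0.2564 0.1724] jaw ang 89.5 F [ 0.  -0.2 -0.5] w 0.0174 tilt 0.21
delta cm [0.38 0.58 7.74] yaw -0.009
```

Request:
{"api": "apply_moves", "payload": {
  "plan": [
    {"delta_pos": [0, 0, 0], "jaw": 0},
    {"delta_pos": [0, 0, 4], "jaw": 0},
    {"delta_pos": [0, 0, 7.7], "jaw": 0},
    {"delta_pos": [0, 0, 7.7], "jaw": 0},
    {"delta_pos": [0, 2, 7.7], "jaw": 0},
    {"delta_pos": [0, 4, 7.7], "jaw": 0},
    {"delta_pos": [0, 5.5, 7.7], "jaw": 0},
    {"delta_pos": [0, 7, 7.7], "jaw": 0},
    {"delta_pos": [0, 8, 7.7], "jaw": 0},
    {"delta_pos": [0, 8, 7.7], "jaw": 0},
    {"delta_pos": [0, 8, 7.7], "jaw": 0}
  ]
}}

```text
invalid input at $.plan[0]: expected keys delta_pos, yaw, jaw
```

```bash
python3 d.py .495 .182 .095 90
```

```text
t 1.1 pos [0.4986 0.2564 0.1724] jaw ang 89.5 F [ 0.  -0.2 -0.5] w 0.0174 tilt 0.21
delta cm [ 0.3  -7.42  7.77] yaw -0.009
```

Request:
{"api": "apply_moves", "payload": {
  "plan": [
    {"delta_pos": [0, 0, 0], "yaw": 0, "jaw": 0},
    {"delta_pos": [0, 0, 4], "yaw": 0, "jaw": 0},
    {"delta_pos": [0, 0, 7.7], "yaw": 0, "jaw": 0},
    {"delta_pos": [0, 0, 7.7], "yaw": 0, "jaw": 0},
    {"delta_pos": [0, 2, 7.7], "yaw": 0, "jaw": 0},
    {"delta_pos": [0, 4, 7.7], "yaw": 0, "jaw": 0},
    {"delta_pos": [0, 5.5, 7.7], "yaw": 0, "jaw": 0},
    {"delta_pos": [0, 7, 7.7], "yaw": 0, "jaw": 0},
    {"delta_pos": [0, 8, 7.7], "yaw": 0, "jaw": 0},
    {"delta_pos": [0, 8, 7.7], "yaw": 0, "jaw": 0},
    {"delta_pos": [0, 8, 7.7], "yaw": 0, "jaw": 0}
  ]
}}

```text
time: 2.02
eef_pos: [0.4948, 0.343, 0.096]
orientation: [0.0, -0.001, 1.0, -0.0]
contact_force: [0.7, 0.5, -0.3]
width: 0.0005
```

```bash
python3 d.py .495 .182 .095 90
```

```text
t 2.02 pos [0.4948 0.343  0.096 ] jaw ang 90.1 F [ 0.7  0.5 -0.3] w 0.0005 tilt 0.02
delta cm [ -0.   -16.1    0.11] yaw 0.001
```

Request:
{"api": "apply_moves", "payload": {
  "plan": [
    {"delta_pos": [0, -4, 0], "yaw": 0, "jaw": 0},
    {"delta_pos": [0, -8, 0], "yaw": 0, "jaw": 0},
    {"delta_pos": [0, -10, 0], "yaw": 0, "jaw": 0},
    {"delta_pos": [0, -12, 0], "yaw": 0, "jaw": 0},
    {"delta_pos": [0, -14, 0], "yaw": 0, "jaw": 0},
    {"delta_pos": [0, -15, 0], "yaw": 0, "jaw": 0},
    {"delta_pos": [0, -16, 0], "yaw": 0, "jaw": 0},
    {"delta_pos": [0, -16, 0], "yaw": 0, "jaw": 0},
    {"delta_pos": [0, -16, 0], "yaw": 0, "jaw": 0}
  ]
}}

```text
time: 2.77
eef_pos: [0.4952, 0.1829, 0.0959]
orientation: [0.0, 0.0, 1.0, 0.0]
contact_force: [-0.4, 0.5, 0.3]
width: 0.0005
```

```bash
python3 d.py .505 .267 .2 79.5
```

```text
t 2.77 pos [0.4952 0.1829 0.0959] jaw ang 90.0 F [-0.4  0.5  0.3] w 0.0005 tilt 0.03
delta cm [ -0.98   8.41 -10.41] yaw 0.183
```

Request:
{"api": "apply_moves", "payload": {
  "plan": [
    {"delta_pos": [0, 1, -4], "yaw": 0, "jaw": 0},
    {"delta_pos": [0, 1, -8], "yaw": 0, "jaw": 0},
    {"delta_pos": [0, -2, -10.4], "yaw": 0, "jaw": 0.5},
    {"delta_pos": [0, -6, -10.4], "yaw": 0.18, "jaw": 0.5},
    {"delta_pos": [0, -10, -10.4], "yaw": 0.18, "jaw": 0.5},
    {"delta_pos": [0, -13, -10.4], "yaw": 0.18, "jaw": 0.5},
    {"delta_pos": [0, -13, -10.4], "yaw": 0.18, "jaw": 0.5},
    {"delta_pos": [0, -13, -10.4], "yaw": 0.18, "jaw": 0.5}
  ]
}}

```text
time: 3.43
eef_pos: [0.4954, 0.0525, 0.2]
orientation: [0.0, 0.091, 0.996, 0.0]
contact_force: [0.5, 1.1, -0.8]
width: 0.0371
```

```bash
python3 - <<'E'
from h import *
snap("top","t2"); snap("side","s2")
t=cv2.imread("pics/t2_raw.png"); s=cv2.imread("pics/s2_raw.png")
r=lambda im,x,y,w,h,W:cv2.resize(im[y:y+h,x:x+w],(W,W*h//w),interpolation=cv2.INTER_CUBIC)
cv2.imwrite("pics/m2.png",np.hstack([r(t,130,203,60,80,450),cv2.resize(r(s,110,110,105,180,350),(350,600))]))
E
python3 d.py .505 .267 .2 79.5
```

```text
t 3.53 pos [0.4953 0.0551 0.1998] jaw ang 79.9 F [ 0.7 -0.3  0.4] w 0.0447 tilt 0.08
delta cm [2.770e+00 2.103e+01 1.000e-02] yaw 0.006
```

View pics/m2.png

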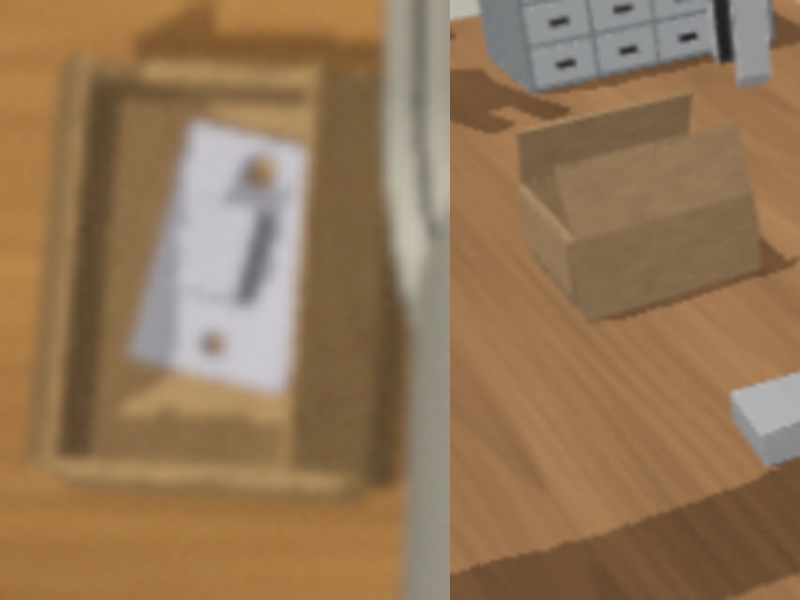

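The flaps look unchanged: their edges are at the same pixels as before. I'll check whether the images and the reported TCP agree.

Run:
```python
from h import *
s=env.read_state();print(s["time"],s["eef_pos"],s["joint_positions"].round(3))
print("now",proj("side",s["eef_pos"]),proj("top",s["eef_pos"]),"start",proj("side",[.23,.607,.172]))
print("carton base side",proj("side",[[.4194,.202,0],[.569,.202,0],[.4194,.202,.07],[.569,.202,.07],[.495,.343,.096]]))
im=env.grab_frame("side"); a=cv2.imread("pics/s2_raw.png")[:,:,::-1]; b=cv2.imread("pics/side0_raw.png")[:,:,::-1]
c=lambda i:i[130:205,120:220].astype(int)
print(abs(c(im)-c(a)).mean(),abs(c(a)-c(b)).mean(),abs(c(a)-c(b)).max())
t=cv2.imread("pics/t2_raw.png")
k=lambda i:cv2.resize(i,(392,294))
cv2.imwrite("pics/full2.png",np.vstack([cv2.resize(im[:,:,::-1][80:220,60:340],(800,400),interpolation=cv2.INTER_CUBIC),cv2.resize(t[200:280,100:420],(800,200),interpolation=cv2.INTER_CUBIC)]))
```

```text
3.5333 [0.4952667  0.05509488 0.19977815] [-0.167  0.378  0.002  1.898 -0.002  0.865  1.23 ]
now [[197.89184116 145.46012552]] [[229.3488438  235.78349599]] start [[ 25.26656887 115.91227789]]
carton base side [[151.48820336 207.07946807]
 [203.33099525 190.11921511]
 [147.06981262 182.91579195]
 [201.10866169 167.10804776]
 [152.40079573 147.5909211 ]]
0.7883555555555556 6.353111111111111 79
```

View pics/full2.png

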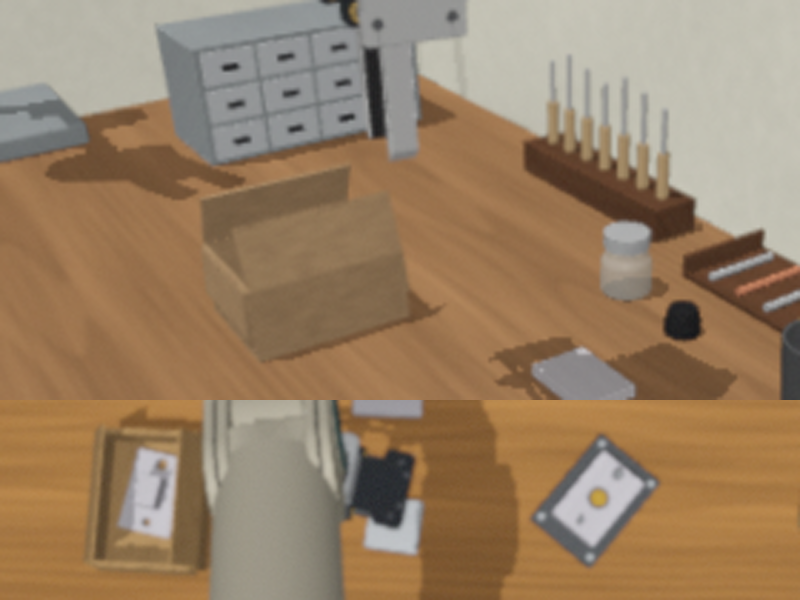

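The finger tips appear about 14 px above the projected TCP in the side view. I'll close the jaws and check again.

Request:
{"api": "apply_moves", "payload": {
  "plan": [
    {"delta_pos": [0, 0, 0], "yaw": 0, "jaw": 0},
    {"delta_pos": [0, 0, 0], "yaw": 0, "jaw": 0},
    {"delta_pos": [0, 0, 0], "yaw": 0, "jaw": 0},
    {"delta_pos": [0, 0, 0], "yaw": 0, "jaw": 0},
    {"delta_pos": [0, 0, 0], "yaw": 0, "jaw": 0},
    {"delta_pos": [0, 0, 0], "yaw": 0, "jaw": 0}
  ]
}}

```text
time: 4.08
eef_pos: [0.4951, 0.0529, 0.1997]
orientation: [-0.0, 0.09, 0.996, 0.0]
contact_force: [0.7, 0.1, 0.3]
width: 0.0101
```

Run:
```python
from h import *
s=env.read_state(); p=s["eef_pos"]; print(s["time"],p,s["width"])
im=env.grab_frame("side")[:,:,::-1]; k=6
def mk(cam,im,x0,y0,w,h):
    o=cv2.resize(im[y0:y0+h,x0:x0+w],None,fx=k,fy=k,interpolation=cv2.INTER_CUBIC)
    for dz,c in((0,(0,0,255)),(.03,(0,255,0)),(.1,(255,0,0))):
        u=(proj(cam,p+[0,0,dz])[0]-[x0,y0]+.5)*k; print(cam,dz,u); cv2.drawMarker(o,tuple(int(v) for v in u),c,0,16,2)
    return o
a=mk("side",im,150,80,90,95)
b=mk("top",env.grab_frame("top")[:,:,::-1],205,200,43,95)
cv2.imwrite("pics/m3.png",np.hstack([a,b]))
```

```text
4.0833 [0.49506422 0.05293517 0.19974165] 0.010116277021625918
side 0 [292.72033789 397.91822151]
side 0.03 [285.13158374 317.53519524]
side 0.1 [266.71591354 118.18330659]
top 0 [154.22571703 218.30789501]
top 0.03 [147.64736077 211.08686546]
top 0.1 [131.07490945 192.89391238]
```

View pics/m3.png

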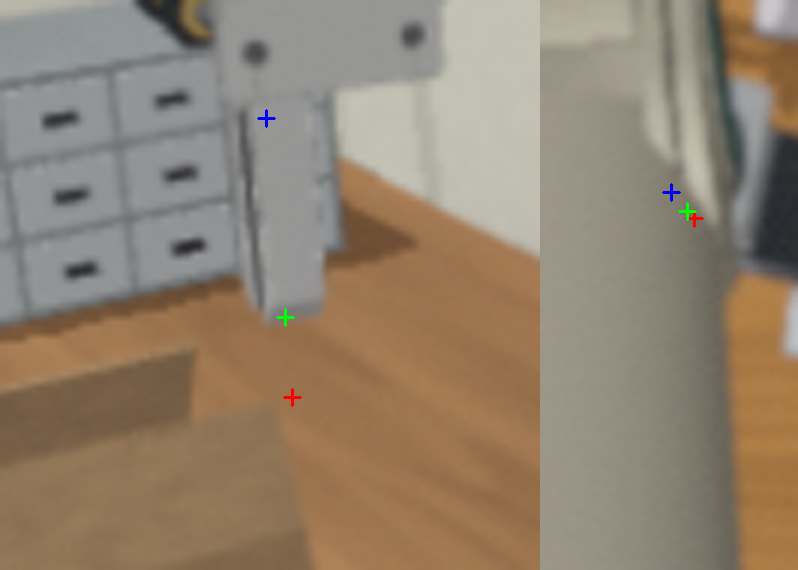

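The tip sits about 30 mm above the reported TCP, which explains why the fingers passed over the flaps. I'll touch the bench at a free spot to pin the height offset down.

Request:
{"api": "apply_moves", "payload": {
  "plan": [
    {"delta_pos": [0, 4, 0], "yaw": 0, "jaw": 0},
    {"delta_pos": [0, 7, 0], "yaw": 0, "jaw": 0},
    {"delta_pos": [0, 7, 4], "yaw": 0, "jaw": 0},
    {"delta_pos": [0, 7, 8], "yaw": 0, "jaw": 0},
    {"delta_pos": [0, 7, 12], "yaw": 0, "jaw": 0},
    {"delta_pos": [0, 7, 16], "yaw": 0, "jaw": 0},
    {"delta_pos": [0, 7, 19], "yaw": 0, "jaw": 0},
    {"delta_pos": [0, 7, 19], "yaw": 0, "jaw": 0},
    {"delta_pos": [0, 7, 19], "yaw": 0, "jaw": 0}
  ]
}}

```text
time: 4.93
eef_pos: [0.5065, 0.1213, 0.0089]
orientation: [-0.002, 0.09, 0.996, -0.001]
contact_force: [0.3, -0.2, 0.4]
width: 0.0005
```

Run:
```python
from h import *
s=env.read_state(); p=s["eef_pos"]; print(s["time"],p,s["width"],s["contact_force"])
im=env.grab_frame("side")[:,:,::-1]; k=5; u0=proj("side",p)[0]; x0,y0=(u0-[60,70]).astype(int)
o=cv2.resize(im[y0:y0+100,x0:x0+120],None,fx=k,fy=k,interpolation=cv2.INTER_CUBIC)
for dz,c in((0,(0,0,255)),(.03,(0,255,0)),(.1,(255,0,0))):
    u=(proj("side",p+[0,0,dz])[0]-[x0,y0]+.5)*k; cv2.drawMarker(o,tuple(int(v) for v in u),c,0,16,1); print(u)
cv2.imwrite("pics/m4.png",o)
```

```text
4.9333 [0.50646662 0.1213395  0.00886252] 0.0005334185677687492 [ 0.31645355 -0.21247184  0.36447229]
[304.52663868 357.08858989]
[298.74040211 305.54008362]
[284.67848263 178.41205197]
```

View pics/m4.png

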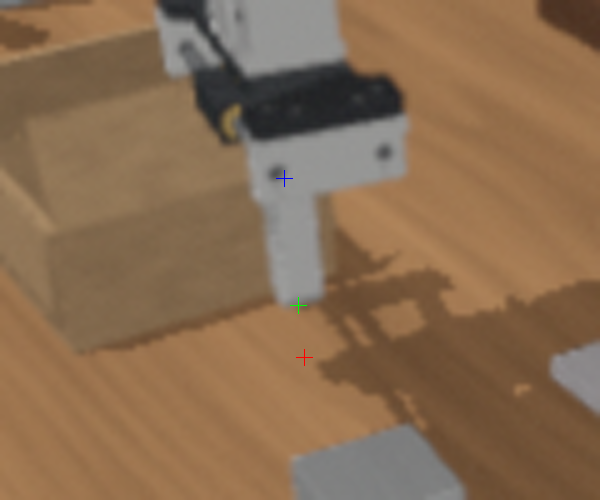

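The tip again sits about 30 mm above the reported TCP. Now a guarded descent.

Request:
{"api": "apply_moves", "payload": {
  "plan": [
    {"delta_pos": [0, 0, 1], "yaw": 0, "jaw": 0},
    {"delta_pos": [0, 0, 2], "yaw": 0, "jaw": 0},
    {"delta_pos": [0, 0, 2.4], "yaw": 0, "jaw": 0},
    {"delta_pos": [0, 0, 2.6], "yaw": 0, "jaw": 0},
    {"delta_pos": [0, 0, 2.8], "yaw": 0, "jaw": 0},
    {"delta_pos": [0, 0, 3], "yaw": 0, "jaw": 0},
    {"delta_pos": [0, 0, 3], "yaw": 0, "jaw": 0}
  ]
}}

```text
time: 5.57
eef_pos: [0.5075, 0.1217, -0.0203]
orientation: [-0.0, 0.09, 0.996, -0.0]
contact_force: [0.7, 0.8, 0.1]
width: 0.0007
```

Request:
{"api": "apply_moves", "payload": {
  "plan": [
    {"delta_pos": [0, 0, 0.2], "yaw": 0, "jaw": 0},
    {"delta_pos": [0, 0, 0.4], "yaw": 0, "jaw": 0},
    {"delta_pos": [0, 0, 0.5], "yaw": 0, "jaw": 0},
    {"delta_pos": [0, 0, 0.6], "yaw": 0, "jaw": 0},
    {"delta_pos": [0, 0, 0.6], "yaw": 0, "jaw": 0},
    {"delta_pos": [0, 0, 0.6], "yaw": 0, "jaw": 0}
  ]
}}

```text
time: 6.07
eef_pos: [0.5076, 0.1217, -0.0263]
orientation: [-0.0, 0.09, 0.996, -0.0]
contact_force: [-0.8, -0.5, -0.1]
width: 0.0001
```

Request:
{"api": "apply_moves", "payload": {
  "plan": [
    {"delta_pos": [0, 0, 0.1], "yaw": 0, "jaw": 0},
    {"delta_pos": [0, 0, 0.2], "yaw": 0, "jaw": 0},
    {"delta_pos": [0, 0, 0.3], "yaw": 0, "jaw": 0},
    {"delta_pos": [0, 0, 0.3], "yaw": 0, "jaw": 0}
  ]
}}

```text
time: 6.4
eef_pos: [0.5074, 0.1216, -0.0294]
orientation: [-0.0, 0.09, 0.996, -0.0]
contact_force: [-0.2, -0.4, -0.5]
width: 0.0004
```

Request:
{"api": "apply_moves", "payload": {
  "plan": [
    {"delta_pos": [0, 0, 0.1], "yaw": 0, "jaw": 0},
    {"delta_pos": [0, 0, 0.2], "yaw": 0, "jaw": 0},
    {"delta_pos": [0, 0, 0.3], "yaw": 0, "jaw": 0},
    {"delta_pos": [0, 0, 0.3], "yaw": 0, "jaw": 0}
  ]
}}

```text
time: 6.73
eef_pos: [0.5076, 0.1217, -0.0323]
orientation: [-0.0, 0.09, 0.996, -0.0]
contact_force: [0.8, 0.0, 1.1]
width: 0.0007
```

Run:
```python
from h import *
s=env.read_state(); p=s["eef_pos"]; print(s["time"],p,s["width"],s["contact_force"])
im=env.grab_frame("side")[:,:,::-1]; k=6; u0=proj("side",p)[0]; x0,y0=(u0-[60,70]).astype(int)
o=cv2.resize(im[y0:y0+100,x0:x0+120],None,fx=k,fy=k,interpolation=cv2.INTER_CUBIC)
for dz,c in((.0325,(0,255,0)),):
    u=(proj("side",p+[0,0,dz])[0]-[x0,y0]+.5)*k; cv2.drawMarker(o,tuple(int(v) for v in u),c,0,16,1); print(x0,y0,u)
cv2.imwrite("pics/m5.png",o)
```

```text
6.7333 [ 0.50758445  0.12168571 -0.03230529] 0.0007051533327654311 [0.83649191 0.03839993 1.06557746]
138 150 [357.3961353  360.81450601]
```

View pics/m5.png

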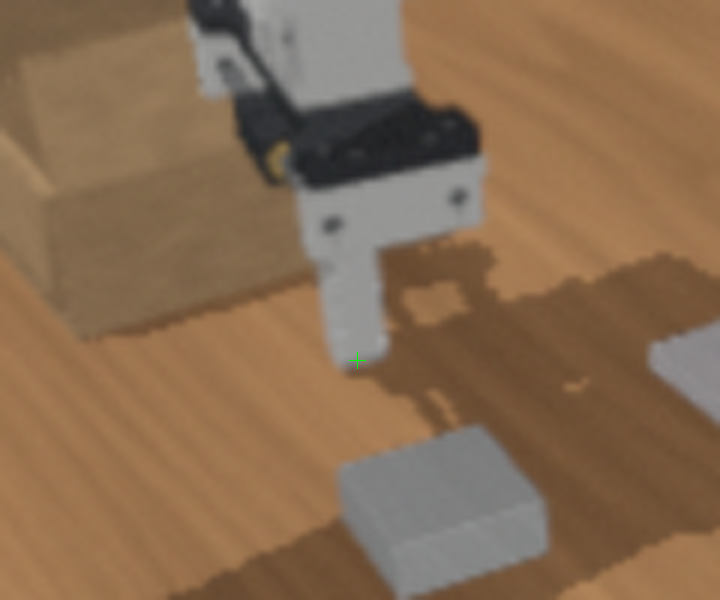

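Request:
{"api": "apply_moves", "payload": {
  "plan": [
    {"delta_pos": [0, 0, 0.1], "yaw": 0, "jaw": 0},
    {"delta_pos": [0, 0, 0.15], "yaw": 0, "jaw": 0},
    {"delta_pos": [0, 0, 0.15], "yaw": 0, "jaw": 0}
  ]
}}

```text
time: 7.03
eef_pos: [0.5077, 0.1217, -0.0325]
orientation: [0.0, 0.09, 0.996, 0.0]
contact_force: [-2.8, -0.3, 14.6]
width: 0.0003
```

Contact occurs at reported z = −0.0325, so true tip height = reported + 32.5 mm. The xy position agrees. I'll redo the flaps with that correction.

```bash
python3 d.py .495 .262 .13 90; python3 d.py .495 .262 .06 90
```

```text
t 7.03 pos [ 0.5077  0.1217 -0.0325] jaw ang 79.7 F [-2.8 -0.3 14.6] w 0.0003 tilt 0.03
delta cm [  3.75  13.58 -16.24] yaw -0.18
t 7.03 pos [ 0.5077  0.1217 -0.0325] jaw ang 79.7 F [-2.8 -0.3 14.6] w 0.0003 tilt 0.03
delta cm [ 3.76 13.58 -9.24] yaw -0.18
```

Request:
{"api": "apply_moves", "payload": {
  "plan": [
    {"delta_pos": [0, 0, -4], "yaw": 0, "jaw": 0},
    {"delta_pos": [0, 0, -8], "yaw": 0, "jaw": 0},
    {"delta_pos": [0, 0, -12], "yaw": 0, "jaw": 0},
    {"delta_pos": [0, 0, -16.4], "yaw": 0, "jaw": 0},
    {"delta_pos": [0, 0, -16.4], "yaw": 0, "jaw": 0},
    {"delta_pos": [1.2, 4, -16.4], "yaw": -0.1, "jaw": 0},
    {"delta_pos": [2.4, 8, -16.4], "yaw": -0.18, "jaw": 0},
    {"delta_pos": [3.75, 12, -16.4], "yaw": -0.18, "jaw": 0},
    {"delta_pos": [3.75, 13.6, -16.4], "yaw": -0.18, "jaw": 0},
    {"delta_pos": [3.75, 13.6, -16.4], "yaw": -0.18, "jaw": 0},
    {"delta_pos": [3.75, 13.6, -13], "yaw": -0.18, "jaw": 0},
    {"delta_pos": [3.75, 13.6, -9.4], "yaw": -0.18, "jaw": 0}
  ]
}}

```text
time: 8.03
eef_pos: [0.4972, 0.2626, 0.061]
orientation: [0.003, -0.0, 1.0, 0.001]
contact_force: [-0.3, 0.4, -0.9]
width: 0.0004
```

Request:
{"api": "apply_moves", "payload": {
  "plan": [
    {"delta_pos": [0, 0, 0], "yaw": 0, "jaw": 0},
    {"delta_pos": [0, 2, 0], "yaw": 0, "jaw": 0},
    {"delta_pos": [0, 4, 0], "yaw": 0, "jaw": 0},
    {"delta_pos": [0, 5.5, 0], "yaw": 0, "jaw": 0},
    {"delta_pos": [0, 7, 0], "yaw": 0, "jaw": 0},
    {"delta_pos": [0, 8, 0], "yaw": 0, "jaw": 0},
    {"delta_pos": [0, 8, 0], "yaw": 0, "jaw": 0},
    {"delta_pos": [0, 8, 0], "yaw": 0, "jaw": 0}
  ]
}}

```text
time: 8.7
eef_pos: [0.495, 0.3425, 0.0606]
orientation: [0.0, -0.001, 1.0, 0.0]
contact_force: [-0.4, 0.1, -0.3]
width: -0.0
```

Request:
{"api": "apply_moves", "payload": {
  "plan": [
    {"delta_pos": [0, -4, 0], "yaw": 0, "jaw": 0},
    {"delta_pos": [0, -8, 0], "yaw": 0, "jaw": 0},
    {"delta_pos": [0, -10, 0], "yaw": 0, "jaw": 0},
    {"delta_pos": [0, -12, 0], "yaw": 0, "jaw": 0},
    {"delta_pos": [0, -14, 0], "yaw": 0, "jaw": 0},
    {"delta_pos": [0, -15, 0], "yaw": 0, "jaw": 0},
    {"delta_pos": [0, -16, 0], "yaw": 0, "jaw": 0},
    {"delta_pos": [0, -16, 0], "yaw": 0, "jaw": 0},
    {"delta_pos": [0, -16, 0], "yaw": 0, "jaw": 0}
  ]
}}

```text
time: 9.45
eef_pos: [0.4957, 0.1829, 0.0611]
orientation: [0.001, -0.0, 1.0, 0.001]
contact_force: [-0.7, 1.1, 6.5]
width: 0.0003
```

Request:
{"api": "apply_moves", "payload": {
  "plan": [
    {"delta_pos": [0, 1, -4], "yaw": 0, "jaw": 0.5},
    {"delta_pos": [0, 1, -8], "yaw": 0, "jaw": 0.5},
    {"delta_pos": [0, -2, -12], "yaw": 0, "jaw": 0.5},
    {"delta_pos": [0, -6, -12], "yaw": 0.18, "jaw": 0.5},
    {"delta_pos": [0, -10, -12], "yaw": 0.18, "jaw": 0.5},
    {"delta_pos": [0, -14, -12], "yaw": 0.18, "jaw": 0.5},
    {"delta_pos": [0, -16, -12], "yaw": 0.18, "jaw": 0.5},
    {"delta_pos": [0, -16, -12], "yaw": 0.18, "jaw": 0.5}
  ]
}}

```text
time: 10.12
eef_pos: [0.4945, 0.0156, 0.1803]
orientation: [-0.0, 0.094, 0.996, -0.002]
contact_force: [0.2, 0.5, 0.7]
width: 0.0463
```

```bash
python3 - <<'E'
from h import *
snap("top","t3"); snap("side","s3")
t=cv2.imread("pics/t3_raw.png"); s=cv2.imread("pics/s3_raw.png")
r=lambda im,x,y,w,h,W:cv2.resize(im[y:y+h,x:x+w],(W,W*h//w),interpolation=cv2.INTER_CUBIC)
cv2.imwrite("pics/m6.png",np.hstack([r(t,110,203,80,80,500),cv2.resize(r(s,110,110,120,200,300),(300,500))]))
E
python3 d.py .505 .267 .13 79.5
```

```text
t 10.22 pos [0.4949 0.0217 0.1802] jaw ang 79.6 F [0.5 0.8 0.4] w 0.0468 tilt 0.02
delta cm [ 3.43 24.31  5.02] yaw 0.002
```

View pics/m6.png

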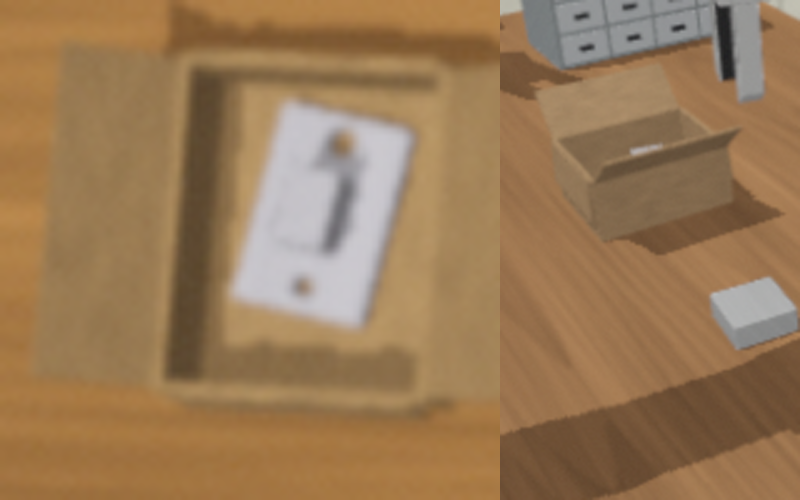

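Both flaps are folded well back. The upper half is now fully visible, with plate corners in the crop at (287,100), (414,127), (365,328) and (230,298).

Run:
```python
from fit import *
P=lambda p:(110+(p[0]+.5)/6.25-.5,203+(p[1]+.5)/6.25-.5)
o=[("top",P(p),m) for p,m in [((287,100),(.046,.03,.018)),((414,127),(.046,-.03,.018)),((365,328),(-.046,-.03,.018)),((230,298),(-.046,.03,.018)),((342,142),(.034,0,.018)),((302,286),(-.034,0,.018))]]
x=rep("upper",o,[.5,.26,-.2])
import subprocess
print(subprocess.run(["python3","d.py",str(x[0]),str(x[1]),".13",str(np.degrees(x[2])+90)],capture_output=True,text=True).stdout)
for p in [(183,58),(157,392),(448,62),(428,405)]: print(atz("top",P(p),.07).round(3))
```

```text
upper [0.5058 0.2671] yaw -11.7
[[-0.1, 0.2], [-0.3, 0.6], [-0.6, -0.3], [0.7, -0.3], [0.1, -0.1], [0.4, -0.1]]
t 10.22 pos [0.4949 0.0217 0.1802] jaw ang 79.6 F [0.5 0.8 0.4] w 0.0468 tilt 0.02
delta cm [ 3.35 24.33  5.02] yaw 0.022

this script no longer has the robotException ignored in: <_io.TextIOWrapper mode='rw' encoding='UTF-8'>
Traceback (most recent call last):
BrokenPipeError: [Errno 32] Broken pipe
```

Request:
{"api": "apply_moves", "payload": {
  "plan": [
    {"delta_pos": [0.6, 4, 0], "yaw": 0.02, "jaw": 0.6},
    {"delta_pos": [1.2, 8, 0], "yaw": 0.02, "jaw": 0.6},
    {"delta_pos": [1.8, 12, 0], "yaw": 0.02, "jaw": 0.6},
    {"delta_pos": [2.4, 16, 0], "yaw": 0.02, "jaw": 0.6},
    {"delta_pos": [2.8, 20, 0], "yaw": 0.02, "jaw": 0.6},
    {"delta_pos": [3.3, 24, 0], "yaw": 0.02, "jaw": 0.6},
    {"delta_pos": [3.35, 24.3, 0], "yaw": 0.02, "jaw": 0.6},
    {"delta_pos": [3.35, 24.3, 3], "yaw": 0.02, "jaw": 0.6},
    {"delta_pos": [3.35, 24.3, 5], "yaw": 0.02, "jaw": 0.6},
    {"delta_pos": [3.35, 24.3, 5], "yaw": 0.02, "jaw": 0.6}
  ]
}}

```text
time: 11.05
eef_pos: [0.5014, 0.268, 0.1264]
orientation: [-0.004, 0.098, 0.995, -0.002]
contact_force: [-0.4, -0.4, -0.6]
width: 0.0563
```

```bash
python3 d.py .5058 .2671 -.008 78.3
```

```text
t 11.05 pos [0.5014 0.268  0.1264] jaw ang 78.8 F [-0.4 -0.4 -0.6] w 0.0563 tilt 0.46
delta cm [-0.54  0.06 13.43] yaw 0.009
```

Request:
{"api": "apply_moves", "payload": {
  "plan": [
    {"delta_pos": [0, 0, 0], "yaw": 0, "jaw": 0.6},
    {"delta_pos": [0, 0, 3], "yaw": 0, "jaw": 0.6},
    {"delta_pos": [0, 0, 6], "yaw": 0, "jaw": 0.6},
    {"delta_pos": [0, 0, 9], "yaw": 0, "jaw": 0.6},
    {"delta_pos": [0, 0, 11], "yaw": 0, "jaw": 0.6},
    {"delta_pos": [0, 0, 12.5], "yaw": 0, "jaw": 0.6},
    {"delta_pos": [0, 0, 13.3], "yaw": 0, "jaw": 0.6},
    {"delta_pos": [0, 0, 13.8], "yaw": 0, "jaw": 0.6},
    {"delta_pos": [0, 0, 13.8], "yaw": 0, "jaw": 0.6},
    {"delta_pos": [0, 0, 13.8], "yaw": 0, "jaw": 0.6}
  ]
}}

```text
time: 11.88
eef_pos: [0.5064, 0.2679, -0.0067]
orientation: [0.001, 0.1, 0.995, 0.001]
contact_force: [-0.3, 0.1, 0.1]
width: 0.0568
```

```bash
python3 d.py .5058 .2671 -.008 78.3
```

```text
t 11.88 pos [ 0.5064  0.2679 -0.0067] jaw ang 78.6 F [-0.3  0.1  0.1] w 0.0568 tilt 0.11
delta cm [ 0.04 -0.09  0.13] yaw 0.004
```

Request:
{"api": "apply_moves", "payload": {
  "plan": [
    {"delta_pos": [0, 0, 0], "yaw": 0, "jaw": 0.3},
    {"delta_pos": [0, 0, 0], "yaw": 0, "jaw": 0.2},
    {"delta_pos": [0, 0, 0], "yaw": 0, "jaw": 0.1},
    {"delta_pos": [0, 0, 0], "yaw": 0, "jaw": 0},
    {"delta_pos": [0, 0, 0], "yaw": 0, "jaw": 0},
    {"delta_pos": [0, 0, 0], "yaw": 0, "jaw": 0},
    {"delta_pos": [0, 0, 0], "yaw": 0, "jaw": 0},
    {"delta_pos": [0, 0, 0], "yaw": 0, "jaw": 0}
  ],
  "squeeze": 40
}}

```text
time: 12.55
eef_pos: [0.5059, 0.2679, -0.0074]
orientation: [0.0, 0.1, 0.995, 0.0]
contact_force: [-0.3, 2.9, 3.1]
width: 0.0237
```

Request:
{"api": "apply_moves", "payload": {
  "plan": [
    {"delta_pos": [0, 0, 0], "yaw": 0, "jaw": 0},
    {"delta_pos": [0, 0, -1], "yaw": 0, "jaw": 0},
    {"delta_pos": [0, 0, -3], "yaw": 0, "jaw": 0},
    {"delta_pos": [0, 0, -6], "yaw": 0, "jaw": 0},
    {"delta_pos": [0, 0, -9], "yaw": 0, "jaw": 0},
    {"delta_pos": [0, 0, -12], "yaw": 0, "jaw": 0},
    {"delta_pos": [0, 0, -14], "yaw": 0, "jaw": 0},
    {"delta_pos": [0, 0, -14], "yaw": 0, "jaw": 0},
    {"delta_pos": [0, 0, -14], "yaw": 0, "jaw": 0}
  ]
}}

```text
time: 13.3
eef_pos: [0.5054, 0.2666, 0.1324]
orientation: [0.0, 0.1, 0.995, -0.0]
contact_force: [0.2, -0.2, -4.7]
width: 0.024
```

```bash
python3 d.py .5081 -.2412 .132 51.5
```

```text
t 13.3 pos [0.5054 0.2666 0.1324] jaw ang 78.5 F [ 0.2 -0.2 -4.7] w 0.024 tilt 0.02
delta cm [-10.37 -49.72   0.06] yaw 0.472
```

Upper half held at width 0.024, with about 4.7 N of weight. Now the transfer to the lower half.

Request:
{"api": "apply_moves", "payload": {
  "plan": [
    {"delta_pos": [-0.7, -3.5, 0], "yaw": 0, "jaw": 0},
    {"delta_pos": [-1.5, -7.2, 0], "yaw": 0, "jaw": 0},
    {"delta_pos": [-2.3, -11, 0], "yaw": 0, "jaw": 0},
    {"delta_pos": [-3.1, -14.8, 0], "yaw": 0, "jaw": 0},
    {"delta_pos": [-3.9, -18.6, 0], "yaw": 0.05, "jaw": 0},
    {"delta_pos": [-4.7, -22.4, 0], "yaw": 0.13, "jaw": 0},
    {"delta_pos": [-5.5, -26.2, 0], "yaw": 0.21, "jaw": 0},
    {"delta_pos": [-6.3, -30, 0], "yaw": 0.29, "jaw": 0},
    {"delta_pos": [-7.1, -33.8, 0], "yaw": 0.37, "jaw": 0},
    {"delta_pos": [-7.9, -37.6, 0], "yaw": 0.43, "jaw": 0},
    {"delta_pos": [-8.7, -41.4, 0], "yaw": 0.472, "jaw": 0},
    {"delta_pos": [-9.3, -44.5, 0], "yaw": 0.472, "jaw": 0}
  ]
}}

```text
time: 14.3
eef_pos: [0.5056, -0.1905, 0.1298]
orientation: [-0.002, 0.332, 0.943, -0.001]
contact_force: [0.3, -0.5, -3.9]
width: 0.0242
```

Request:
{"api": "apply_moves", "payload": {
  "plan": [
    {"delta_pos": [0, 0, 0], "yaw": 0, "jaw": 0},
    {"delta_pos": [0, 0, 0], "yaw": 0, "jaw": 0},
    {"delta_pos": [0, 0, 0], "yaw": 0, "jaw": 0}
  ]
}}

```text
time: 14.55
eef_pos: [0.5065, -0.1861, 0.1302]
orientation: [-0.002, 0.33, 0.944, 0.0]
contact_force: [0.7, 0.1, -5.1]
width: 0.0239
```

```bash
python3 d.py .5081 -.2412 .075 51.5
```

```text
t 14.55 pos [ 0.5065 -0.1861  0.1302] jaw ang 51.5 F [ 0.7  0.1 -5.1] w 0.0239 tilt 0.28
delta cm [-3.58 -4.21  5.51] yaw 0.0
```

Request:
{"api": "apply_moves", "payload": {
  "plan": [
    {"delta_pos": [-1.8, -2.1, 2], "yaw": 0, "jaw": 0},
    {"delta_pos": [-3.6, -4.2, 4], "yaw": 0, "jaw": 0},
    {"delta_pos": [-3.6, -4.2, 6], "yaw": 0, "jaw": 0},
    {"delta_pos": [-3.6, -4.2, 6], "yaw": 0, "jaw": 0},
    {"delta_pos": [-3.6, -4.2, 6], "yaw": 0, "jaw": 0},
    {"delta_pos": [-3.6, -4.2, 6], "yaw": 0, "jaw": 0}
  ]
}}

```text
time: 15.05
eef_pos: [0.511, -0.2404, 0.0723]
orientation: [-0.0, 0.328, 0.945, 0.001]
contact_force: [0.9, 0.8, -4.1]
width: 0.0234
```

```bash
python3 d.py .5081 -.2412 .0585 51.5
python3 - <<'E'
from h import *
snap("side","s4",(235,205,355,305),6.66)
E
```

```text
t 15.05 pos [ 0.511  -0.2404  0.0723] jaw ang 51.7 F [ 0.9  0.8 -4.1] w 0.0234 tilt 0.08
delta cm [ 0.17 -0.24  1.38] yaw 0.003
```

View pics/s4.png

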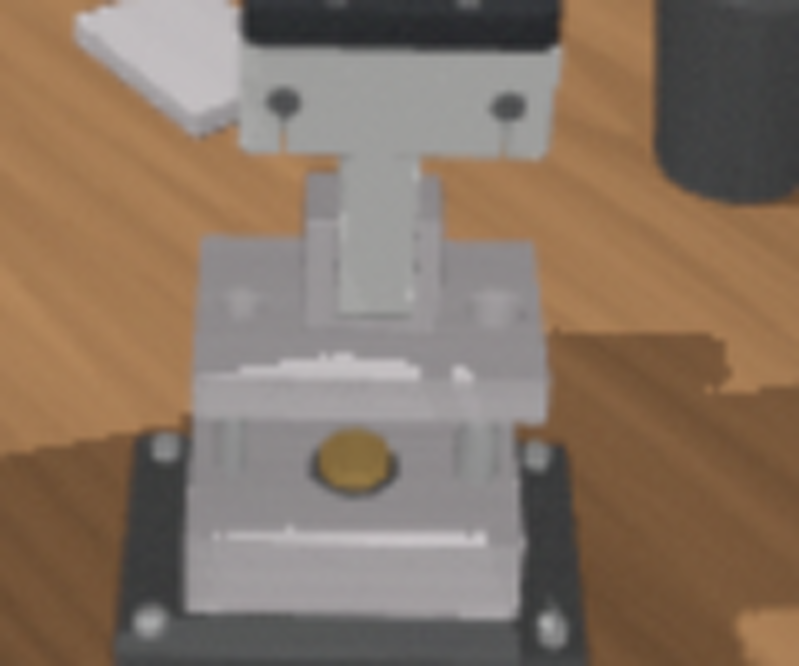

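View 10 shows the held upper half above the lower. Its plate corners in the crop are (203,237), (532,241), (548,380), (192,374), with the bottom front edge at (192,415)–(548,422). I'll fit it relative to the lower half.

```bash
cat > f2.py <<'E'
from fit import *
P=lambda p:(235+(p[0]+.5)/6.66-.5,205+(p[1]+.5)/6.66-.5)
for u in (.0808,.0838,.0868):
    o=[("side",P(p),m) for p,m in [((203,237),(-.046,.03,u+.014)),((532,241),(.046,.03,u+.014)),((548,380),(.046,-.03,u+.014)),((192,374),(-.046,-.03,u+.014)),((192,417),(-.046,-.03,u)),((548,423),(.046,-.03,u))]]
    x=rep(f"upper u={u}",o,[.51,-.24,-.67])
o=[("side",P(p),m) for p,m in [((187,541),(-.046,-.03,.04)),((523,541),(.046,-.03,.04)),((353,459),(0,0,.046)),((187,613),(-.046,-.03,.012)),((519,618),(.046,-.03,.012))]]
rep("lower",o,[.51,-.24,-.67])
E
python3 f2.py; python3 d.py .5081 -.2412 .0585 51.5
```

```text
upper u=0.0808 [ 0.5126 -0.2387] yaw -38.3
[[-0.2, -0.1], [0.1, 0.1], [0.1, 0.1], [0.2, 0.1], [0.2, -0.1], [-0.5, -0.1]]
upper u=0.0838 [ 0.5102 -0.2415] yaw -38.3
[[-0.3, -0.2], [0.2, 0.0], [0.3, 0.1], [0.0, 0.2], [0.1, -0.0], [-0.3, -0.1]]
upper u=0.0868 [ 0.5079 -0.2442] yaw -38.2
[[-0.5, -0.4], [0.4, -0.1], [0.5, 0.1], [-0.2, 0.2], [-0.1, 0.0], [-0.1, -0.0]]
lower [ 0.5085 -0.2394] yaw -37.5
[[-0.3, -0.0], [0.4, 0.3], [0.1, -1.2], [-0.2, 0.4], [0.0, -0.0]]
t 15.1 pos [ 0.5114 -0.2409  0.0729] jaw ang 51.7 F [-0.6  0.1 -4. ] w 0.0239 tilt 0.07
delta cm [ 0.24 -0.24  1.44] yaw 0.003
```

Request:
{"api": "apply_moves", "payload": {
  "plan": [
    {"delta_pos": [0, 0, 0.5], "yaw": 0, "jaw": 0},
    {"delta_pos": [0, 0, 0.5], "yaw": 0, "jaw": 0},
    {"delta_pos": [0, 0, 0.5], "yaw": 0, "jaw": 0},
    {"delta_pos": [0, 0, 0.5], "yaw": 0, "jaw": 0}
  ]
}}

```text
time: 15.43
eef_pos: [0.5106, -0.2425, 0.0676]
orientation: [0.0, 0.329, 0.944, 0.0]
contact_force: [-1.1, -0.2, -4.2]
width: 0.0238
```

```bash
python3 d.py .509 -.2405 .0585 51.5
```

```text
t 15.43 pos [ 0.5106 -0.2425  0.0676] jaw ang 51.5 F [-1.1 -0.2 -4.2] w 0.0238 tilt 0.03
delta cm [0.25 0.05 0.91] yaw 0.001
```

Request:
{"api": "apply_moves", "payload": {
  "plan": [
    {"delta_pos": [0.25, 0.05, 0.3], "yaw": 0, "jaw": 0},
    {"delta_pos": [0.25, 0.05, 0.6], "yaw": 0, "jaw": 0},
    {"delta_pos": [0.25, 0.05, 0.9], "yaw": 0, "jaw": 0},
    {"delta_pos": [0.25, 0.05, 1.2], "yaw": 0, "jaw": 0},
    {"delta_pos": [0.25, 0.05, 1.5], "yaw": 0, "jaw": 0},
    {"delta_pos": [0.25, 0.05, 1.8], "yaw": 0, "jaw": 0},
    {"delta_pos": [0.25, 0.05, 1.9], "yaw": 0, "jaw": 0},
    {"delta_pos": [0.25, 0.05, 1.9], "yaw": 0, "jaw": 0},
    {"delta_pos": [0.25, 0.05, 1.9], "yaw": 0, "jaw": 0}
  ]
}}

```text
time: 16.18
eef_pos: [0.5088, -0.2407, 0.0482]
orientation: [-0.0, 0.33, 0.944, 0.0]
contact_force: [-0.2, -0.0, -4.1]
width: 0.0238
```

```bash
python3 -c "
from h import *
print(env.read_state()['moment'].round(2))"; python3 d.py .509 -.2405 .0425 51.5
```

```text
[-0.01 -0.    0.01]
t 16.18 pos [ 0.5088 -0.2407  0.0482] jaw ang 51.5 F [-0.2 -0.  -4.1] w 0.0238 tilt 0.01
delta cm [-0.01  0.03  0.57] yaw 0.0
```

There's no contact force with the underside about 4 mm below the dowel tips, so the dowels are in the holes. Continuing.

Request:
{"api": "apply_moves", "payload": {
  "plan": [
    {"delta_pos": [0, 0, 0.2], "yaw": 0, "jaw": 0},
    {"delta_pos": [0, 0, 0.4], "yaw": 0, "jaw": 0},
    {"delta_pos": [0, 0, 0.6], "yaw": 0, "jaw": 0},
    {"delta_pos": [0, 0, 0.8], "yaw": 0, "jaw": 0},
    {"delta_pos": [0, 0, 0.95], "yaw": 0, "jaw": 0},
    {"delta_pos": [0, 0, 0.95], "yaw": 0, "jaw": 0},
    {"delta_pos": [0, 0, 0.95], "yaw": 0, "jaw": 0}
  ]
}}

```text
time: 16.77
eef_pos: [0.5093, -0.2395, 0.0384]
orientation: [-0.0, 0.329, 0.944, 0.001]
contact_force: [2.6, 4.3, -5.7]
width: 0.0239
```

```bash
python3 -c "
from h import *
print(env.read_state()['moment'].round(2))"; python3 d.py .509 -.2405 .0285 51.5
```

```text
[ 1.23 -0.75 -0.12]
t 16.77 pos [ 0.5093 -0.2395  0.0384] jaw ang 51.5 F [ 2.6  4.3 -5.7] w 0.0239 tilt 0.08
delta cm [-0.04 -0.1   0.99] yaw 0.001
```

The dowels push the tool along jaw +y with about 5 N. I'll shift 1.5 mm that way to center it.

Request:
{"api": "apply_moves", "payload": {
  "plan": [
    {"delta_pos": [0, 0.08, 0], "yaw": 0, "jaw": 0},
    {"delta_pos": [0, 0.15, 0], "yaw": 0, "jaw": 0},
    {"delta_pos": [0, 0.15, 0], "yaw": 0, "jaw": 0},
    {"delta_pos": [0, 0.15, 0], "yaw": 0, "jaw": 0}
  ]
}}

```text
time: 17.1
eef_pos: [0.5093, -0.2394, 0.0385]
orientation: [-0.0, 0.33, 0.944, 0.0]
contact_force: [1.3, 3.5, -5.7]
width: 0.0238
```

```bash
python3 -c "
from h import *
print(env.read_state()['moment'].round(2))"; python3 d.py .509 -.2405 .0285 51.5
```

```text
[ 0.86 -0.34 -0.03]
t 17.1 pos [ 0.5093 -0.2394  0.0385] jaw ang 51.5 F [ 1.3  3.5 -5.7] w 0.0238 tilt 0.05
delta cm [-0.05 -0.11  1.  ] yaw 0.0
```

Request:
{"api": "apply_moves", "payload": {
  "plan": [
    {"delta_pos": [0.05, 0.1, 0], "yaw": 0, "jaw": 0},
    {"delta_pos": [0.08, 0.2, 0], "yaw": 0, "jaw": 0},
    {"delta_pos": [0.08, 0.2, 0], "yaw": 0, "jaw": 0},
    {"delta_pos": [0.08, 0.2, 0], "yaw": 0, "jaw": 0}
  ]
}}

```text
time: 17.43
eef_pos: [0.5101, -0.2385, 0.0389]
orientation: [0.0, 0.33, 0.944, -0.001]
contact_force: [0.1, 0.1, -4.8]
width: 0.0237
```

```bash
python3 -c "
from h import *
print(env.read_state()['moment'].round(2))"; python3 d.py .509 -.2405 .0285 51.5
```

```text
[-0.03 -0.04 -0.02]
t 17.43 pos [ 0.5101 -0.2385  0.0389] jaw ang 51.5 F [ 0.1  0.1 -4.8] w 0.0237 tilt 0.07
delta cm [-0.04 -0.23  1.04] yaw -0.0
```

Lateral forces are now near zero. Pressing down.

Request:
{"api": "apply_moves", "payload": {
  "plan": [
    {"delta_pos": [0, 0, 0.2], "yaw": 0, "jaw": 0},
    {"delta_pos": [0, 0, 0.4], "yaw": 0, "jaw": 0},
    {"delta_pos": [0, 0, 0.6], "yaw": 0, "jaw": 0},
    {"delta_pos": [0, 0, 0.8], "yaw": 0, "jaw": 0},
    {"delta_pos": [0, 0, 1.0], "yaw": 0, "jaw": 0},
    {"delta_pos": [0, 0, 1.1], "yaw": 0, "jaw": 0},
    {"delta_pos": [0, 0, 1.1], "yaw": 0, "jaw": 0},
    {"delta_pos": [0, 0, 1.1], "yaw": 0, "jaw": 0}
  ],
  "squeeze": 55
}}

```text
time: 18.1
eef_pos: [0.5104, -0.238, 0.0288]
orientation: [0.0, 0.33, 0.944, -0.0]
contact_force: [-2.7, 0.2, 7.8]
width: 0.0235
```

```bash
python3 -c "
from h import *
print(env.read_state()['moment'].round(2))"; python3 d.py .509 -.2405 .0285 51.5
```

```text
[ 0.12  0.63 -0.01]
t 18.1 pos [ 0.5104 -0.238   0.0288] jaw ang 51.5 F [-2.7  0.2  7.8] w 0.0235 tilt 0.04
delta cm [-0.05 -0.28  0.03] yaw -0.0
```

Request:
{"api": "apply_moves", "payload": {
  "plan": [
    {"delta_pos": [0.05, -0.05, 0.1], "yaw": 0, "jaw": 0},
    {"delta_pos": [0.05, -0.05, 0.15], "yaw": 0, "jaw": 0},
    {"delta_pos": [0.05, -0.05, 0.2], "yaw": 0, "jaw": 0},
    {"delta_pos": [0.05, -0.05, 0.2], "yaw": 0, "jaw": 0},
    {"delta_pos": [0.05, -0.05, 0.2], "yaw": 0, "jaw": 0},
    {"delta_pos": [0.05, -0.05, 0.2], "yaw": 0, "jaw": 0}
  ]
}}

```text
time: 18.6
eef_pos: [0.5104, -0.238, 0.0285]
orientation: [0.001, 0.33, 0.944, 0.0]
contact_force: [-4.7, 3.1, 21.3]
width: 0.0236
```

```bash
python3 -c "
from h import *
print(env.read_state()['moment'].round(2))
snap('side','s5',(235,205,355,305),6.66)"; python3 d.py .509 -.2405 .0285 51.5
```

```text
[ 0.5   1.18 -0.  ]
t 18.65 pos [ 0.5104 -0.238   0.0285] jaw ang 51.5 F [-4.   1.3 22.2] w 0.0238 tilt 0.13
delta cm [-0.04 -0.29  0.  ] yaw -0.0
```

View pics/s5.png

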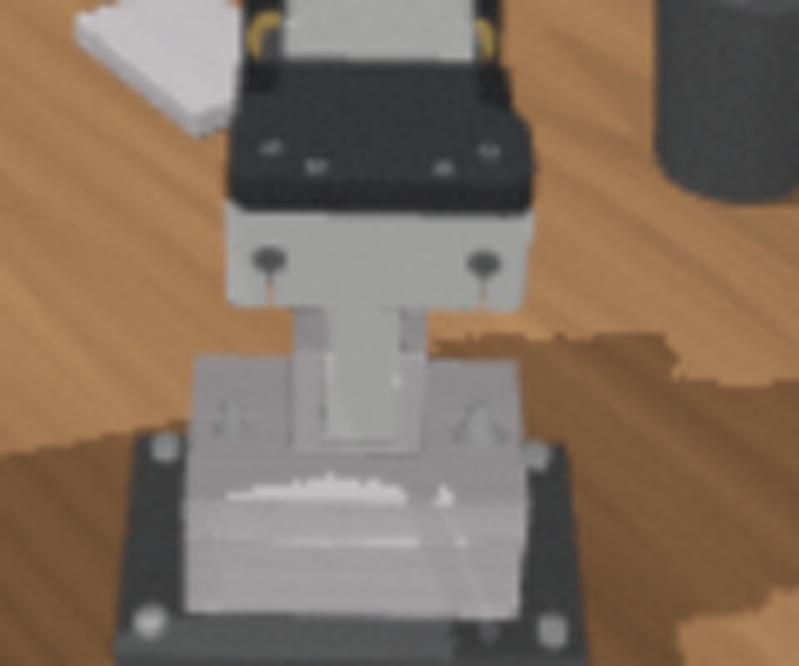

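The picture shows the halves closed with both dowels standing in their holes. z stalled at 0.0285, exactly the predicted closed height, while the force rose by 14 N. I'll hold a bit with a small lateral relief and check the flaps.

Request:
{"api": "apply_moves", "payload": {
  "plan": [
    {"delta_pos": [0.05, 0, 0], "yaw": 0, "jaw": 0},
    {"delta_pos": [0.1, 0, 0], "yaw": 0, "jaw": 0},
    {"delta_pos": [0.1, 0, 0], "yaw": 0, "jaw": 0},
    {"delta_pos": [0.1, 0, 0], "yaw": 0, "jaw": 0},
    {"delta_pos": [0.1, 0, 0], "yaw": 0, "jaw": 0},
    {"delta_pos": [0.1, 0, 0], "yaw": 0, "jaw": 0},
    {"delta_pos": [0.1, 0, 0], "yaw": 0, "jaw": 0},
    {"delta_pos": [0.1, 0, 0], "yaw": 0, "jaw": 0},
    {"delta_pos": [0.1, 0, 0], "yaw": 0, "jaw": 0},
    {"delta_pos": [0.1, 0, 0], "yaw": 0, "jaw": 0}
  ]
}}

```text
time: 19.48
eef_pos: [0.5105, -0.238, 0.0285]
orientation: [0.002, 0.33, 0.944, -0.0]
contact_force: [-2.7, -0.2, 18.7]
width: 0.0239
```

```bash
python3 -c "
from h import *
print(env.read_state()['moment'].round(2))
snap('side','s6',(90,90,410,330),2.5)"; python3 d.py .509 -.2405 .0285 51.5
```

```text
[ 0.3   0.97 -0.05]
t 19.53 pos [ 0.5105 -0.238   0.0285] jaw ang 51.5 F [-2.   1.8 18.9] w 0.0238 tilt 0.23
delta cm [-0.04 -0.29  0.  ] yaw -0.0
```

View pics/s6.png

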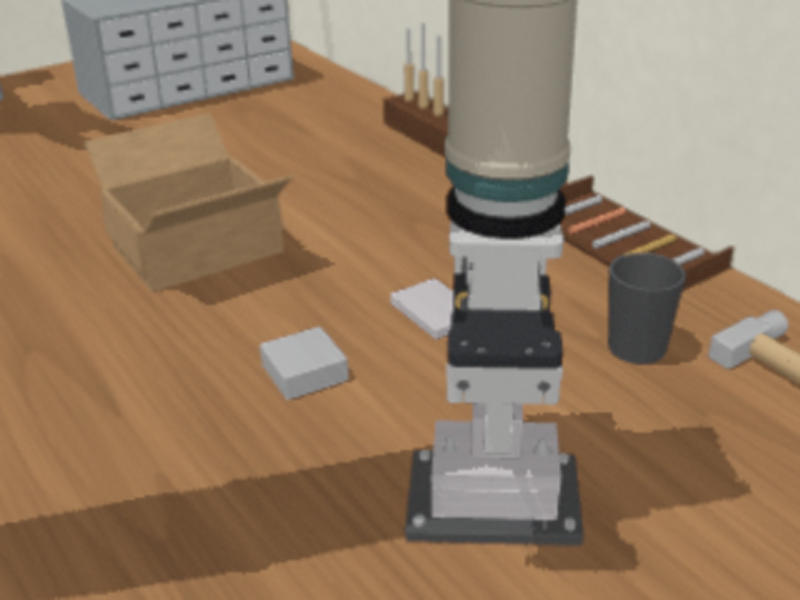

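The carton at (190,200) is still open with both flaps folded back, the visible bystanders are in place, and the mold is closed under the gripper. Handing in.

```bash
python3 -c "
from h import *
print(env.job_done())
s=env.read_state(); print(s['time'],s['eef_pos'],s['contact_force'],s['width'])"
```

```text
the job is handed in; nothing more can be done
None
the job is handed in; nothing more can be done
```

I folded both flaps back, lifted the upper half out by its grip block and set it on the dowels. I pressed it shut against the plunger and handed in at about 19.5 s of the 54 s while still holding it. No verdict was reported.

**Last checks**
- **Closed height:** the tool stalled at reported z = 0.0285, exactly the height predicted for faces met, while the push rose from about 8 to 22 N. It then eased to about 19 N with the height unchanged. That leaves about 23 N on the halves with the part's weight, against the spring's 12.8 N.
- **Hold and fit:** the fingers were on the block at 23.8 mm with the grip set to 55 N. The pictures show the halves closed with both dowels in their holes.
- **Bench:** both flaps were still folded well back, and the bench block, blank and holder looked unmoved. The graver, jar and loupe were not in the last picture.

**What disagreed or failed**
- **Tool height:** the reported tool height is 32.5 mm below the real finger tips, seen in the images and confirmed by touching the bench. My first pass at the flaps went over them without moving them, so I corrected for this and repeated it.
- **Dowel alignment:** the camera estimate of the lower half was about 2 mm off along the jaw axis. I corrected it from the side force on the dowels.
- **Remaining load:** a side force of 2–3 N, a moment of about 1 N m and a tool tilt of 0.23° (0.004 rad) remained at the end.

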